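Sweep the loose caps into the catcher

ROBOT

A 6-joint arm with a two-finger parallel gripper is mounted at the origin on a cart in front of the work surface, level with it; the furniture and walls round the work are solid. World frame = base frame: x ahead of the robot, y to its left, z up, the work surface at z = 0. Lengths are in m, angles in rad, forces in N, time in s.
With the tool pointing down it reaches from about 0.3 to 0.775 m from the base axis. Payload 14.6 kg.
Tool frame: the origin (TCP) lies midway between the tips of the shut fingers; the grasp point (between the pads) lies 19 mm behind it (ctrl.grip_depth is the distance from the TCP to the grasp point, in m); z points along the fingers, x is the direction in which the jaws open and shut, and the axes are right-handed (so a half turn about z gives the same grasp; the last joint's range is limited). The gripper opens to 94 mm and grips with 3 to 60 N. Pads are 16 mm wide; open, the fingers measure 119 mm over their backs; the gripper's body (75 mm by 177 mm) begins 78 mm behind the grasp point.
Start: joints at [1.227, 0.3, 1.521, -0, 1.321, -0.067], TCP at [0.15, 0.529, 0.205] pointing down, gripper open.
Joint ranges: [-3.03, 3.03], [-0.79, 2.21], [0.23, 2.52], [-1.04, 4.18], [0, 3.07], [-2.55, 2.55]. Speed limits (rad/s): [2.22, 2.22, 2.57, 3.14, 3.14, 3.14].

INTERFACE

Orientations are given as [roll, pitch, yaw] about the fixed x, y, z axes, in that order (R = Rz(yaw) Ry(pitch) Rx(roll)).
In Python, from station import ctrl gives the robot as it stands.
- The arm moves only by the tool play_rows, never from a script. Its argument "steps" is a list that holds one entry, the list of rows, each a list of 7 numbers: the shift along the tool's x, y, z in cm, then the turn, a rotation vector about the tool's x, y, z in rad, then the opening, from 0 (shut) to 1 (fully open). In form: [[[x, y, z, ax, ay, az, hand], ...]]. A call has 1 to 20 rows; each row is the pose to reach, as a shift and turn from the pose measured when the call began, along the tool's axes at that moment; what a row does not reach only later rows make up. A row lasts 1/12 s, in which the tool goes at most 41.7 mm and 7.16 degrees, less where a joint would pass 70% of its speed; a pose out of reach is approached as far as the arm can. A call with a gripper value outside its range is refused whole. The fingers move at their own pace and stop on an object; "force" is the grip in N (left out, the last holds). Time passes only in rows, so rows that repeat a pose let the fingers close. It gives the time, the measured TCP pose, the force and the opening at its end, in the units of the state.
- ctrl.get_obs(): the state, without advancing time (a new reading comes with each control period).
- ctrl.camera(name): name is "scene" or "top"; returns a dict with "frame" (400x640x3 uint8, blue, green, red), "fovy" (degrees; the focal length in pixels is half the picture's height over the tangent of half this angle, whatever the lens; pixels are square), "cx", "cy" (the principal point, pixels), "world_to_cam" (4x4, takes a point from world to camera coordinates). Camera axes: x right, y up, looking along -z (the intrinsics and any distortion apply to the point x, -y, -z); pixel columns grow to the right and rows downward; lengths in m; the calibration is good to about 2 mm. A picture is of the moment at which its call begins. There is no depth.
- ctrl.hand_in(): hands the job in, once; it reports no verdict.
The state is a dict: "time_s": time; "qpos": joint angles; "joint_vel": joint speeds; "tau": joint torques, N m; "ee_pos": TCP position; "eef_rot": TCP orientation; "force": force on the tool from outside, world axes, zero at the start; "moment": the same for the moment, N m; "grip_width": finger opening in m.
Only numpy, scipy, OpenCV 4.12 (cv2) and the standard library are available. Lean on these libraries where they do the work, as an engineer would, in place of code of your own. Each camera call takes 0.05 s, during which the arm holds its last target. There are 200 camera calls.

TASK

Three loose screw caps were left lying on the worktop: with your fingertips, sweep all three along the surface into the three-sided catcher until each lies wholly between its walls, none sticking out of the open side. Do not pick a cap up, and leave the vial, the pot and the dropper bottle standing where they are.

Things in the scene. Friction and masses are not known exactly. Their poses are not given: they have to be found in the camera images.
- catcher: Low fence of grey plastic fixed to the worktop: three walls 30 mm high, 5 mm thick, no floor, one side open. Inside it is 120 mm wide (its x, from -60 to +60 mm) and 110 mm deep (its y); origin on the worktop at the middle of the inside. The open side faces its +y (the robot's left): the side walls end at y = +57 mm, the inner face of the back wall is at y = -55 mm. Turned by up to 0.25 rad.
- cap_large: The large white plastic screw cap, a flat ribbed disc lying top up on the worktop, 38 mm across, 16 mm high, loose, about 18 g; origin at the centre of its underside, z up. It slides, and does not roll.
- cap_medium: The medium white plastic screw cap, a flat ribbed disc lying top up on the worktop, 30 mm across, 15 mm high, loose, about 14 g; origin at the centre of its underside, z up. It slides, and does not roll.
- cap_small: The small white plastic screw cap, a flat ribbed disc lying top up on the worktop, 24 mm across, 14 mm high, loose, about 11 g; origin at the centre of its underside, z up. It slides, and does not roll.
- cap_large_mid (a point): Centre of the large cap, 8 mm above its underside.
- cap_medium_mid (a point): Centre of the medium cap, 7.5 mm above its underside.
- cap_small_mid (a point): Centre of the small cap, 7 mm above its underside.
- vial: White plastic vial with a white cap, 34 mm across, 58 mm high, standing loose among the caps, to be left alone; origin at the centre of its underside, z up.
- pot: Small white pot with a lid, 35 mm across, 50 mm high, standing loose behind the caps as seen from the robot, to be left alone; origin at the centre of its underside, z up. Just behind it is the tall analyser, whose front (x = 0.68 m) the arm must clear; the worktop ends at about x = 0.48 m.
- dropper: Small white dropper bottle with a black pointed top, 25 mm across, 68 mm high, standing loose to the robot's left of the caps, to be left alone; origin at the centre of its underside, z up.
Things that resemble listed ones, but are neither listed nor needed, are in the scene too. Leave any black look-alike of the cap_large alone. What is shaped like the cap_medium but brown is not meant.

How it is judged:
By the outcome, as a careful person would: the job done as asked, in the order asked, and still so for the second after the job is handed in, with the robot touching nothing.
It also fails if it takes over 72 s, if anything falls off the work surface, if the arm or the gripper's body presses on something with over 40 N, if the wrist force passes 120 N, or if a joint passes its speed limit or range.

## Working session

There is one attempt and no reset: what is moved stays moved. The work goes in short steps, Python scripts to look and compute and a tool call to move; the robot and the scene stay as the last step left them, time stands still between calls to the robot, and variables do not carry over. Pictures are saved under pics/ and viewed, about 8 in all and at most 12, crops included, and the job is handed in when it is done.

Besides the shell and the picture viewer there is one more tool, called after "Call:" as name(argument=value, ...), one argument or row to a line, values as JSON. play_rows: Moves the arm, as the interface text tells. Its arguments: {"type":"object","properties":{"steps":{"type":"array"},"force":{"type":"number"}},"required":["steps"]}

```bash
mkdir -p pics; ls
cat > h.py <<'E'
import numpy as np, cv2
from station import ctrl
def cam(n):
    return ctrl.camera(n)
def K(c):
    f=c['frame'].shape[0]/2/np.tan(np.radians(c['fovy'])/2); return f
def ray(c,u,v,z):
    f=K(c); T=np.array(c['world_to_cam']); R=T[:3,:3]; o=-R.T@T[:3,3]
    d=R.T@np.array([(u-c['cx'])/f,-(v-c['cy'])/f,-1]); s=(z-o[2])/d[2]; return o+s*d
def proj(c,p):
    f=K(c); T=np.array(c['world_to_cam']); q=T[:3,:3]@np.array(p)+T[:3,3]
    return c['cx']+f*q[0]/-q[2], c['cy']-f*q[1]/-q[2]
E
python3 - <<'E'
from h import *
for n in ('scene','top'):
    c=cam(n); cv2.imwrite(f'pics/{n}0.png',c['frame']); print(n,{k:v for k,v in c.items() if k!='frame'})
print(ctrl.get_obs())
E
```

```text
pics
scene {'fovy': 48.29912107730766, 'cx': 323.83306006027806, 'cy': 203.026733280463, 'world_to_cam': array([[ 0.84819809, -0.52952425,  0.01280886, -0.51621223],
       [ 0.32219173,  0.53498273,  0.78101598, -0.23561942],
       [-0.42041943, -0.65832935,  0.62437966, -0.79091019],
       [ 0.        ,  0.        ,  0.        ,  1.        ]])}
top {'fovy': 43.209953925855054, 'cx': 317.7962452100466, 'cy': 200.3726554492368, 'world_to_cam': array([[-0.00785192, -0.99971248,  0.02265618, -0.02266701],
       [ 0.99587205, -0.00576887,  0.09058466, -0.59099134],
       [-0.09042792,  0.02327392,  0.99563101, -1.02946679],
       [ 0.        ,  0.        ,  0.        ,  1.        ]])}
{'time_s': 0.1, 'qpos': array([ 1.22738588e+00,  3.00413537e-01,  1.52150282e+00, -1.45828366e-05,
        1.32067777e+00, -6.66032642e-02]), 'joint_vel': array([-0.00085512,  0.00065039, -0.00131231, -0.00038143, -0.00279632,
       -0.00060031]), 'tau': array([ 2.17876482e-04, -5.32649946e+01, -3.53277898e+01,  7.08684535e-02,
        2.35891604e-02, -3.04043715e-05]), 'ee_pos': array([0.15023996, 0.52884976, 0.204951  ]), 'eef_rot': array([-3.14154010e+00,  1.00019189e-03,  1.29399279e+00]), 'force': array([-0.04635245,  0.34108683,  0.4507346 ]), 'moment': array([ 0.00120049, -0.03187947, -0.0007379 ]), 'grip_width': 0.09403813873498888}
```

View pics/top0.png

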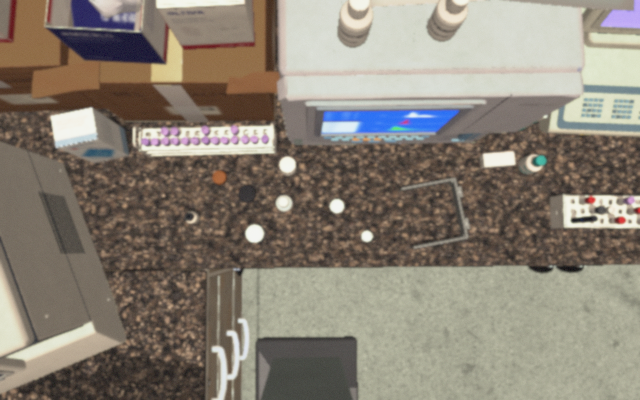

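View pics/scene0.png

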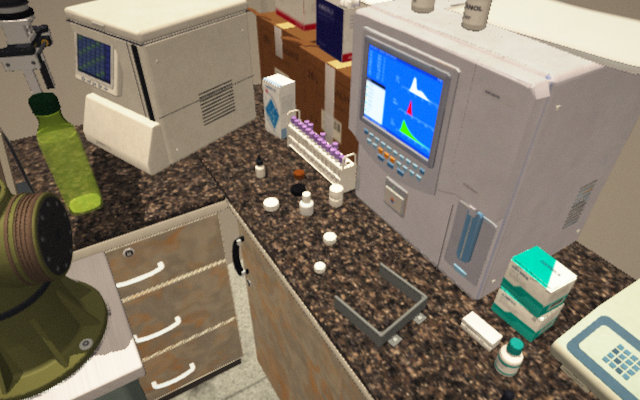

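Top view: candidates are white discs at (254,233) large, (337,206) medium and (367,236) small. Not meant: black disc (247,193), brown (219,177), vial (284,203), pot (288,165), dropper (191,216). The catcher spans (403–465, 180–248), open to the image left (+y).

Run:
```python
from h import *
c=cam('top'); im=c['frame']
s=cv2.cvtColor(im,cv2.COLOR_BGR2HSV)
m=((im.min(2)>150)).astype('uint8')
n,l,st,ce=cv2.connectedComponentsWithStats(m[150:260,170:390])
for i in range(1,n):
    if st[i,4]>20:
        u,v=ce[i]+[170,150]; print('white',np.round([u,v],1),st[i,2:],ray(c,u,v,.015).round(4))
for nm,u,v,z in [('black',247,193,.015),('brown',219,177,.015),('pot top',288,165,.05),('vial top',284,203,.058),('dropper',191,216,.03),('edge',300,267,0),('c tl',403,188,.03),('c tr',456,180,.03),('c br',466,238,.03),('c bl',414,247,.03)]:
    print(nm,ray(c,u,v,z).round(4))
print(K(c))
a=cv2.resize(im[150:270,175:375],None,fx=4,fy=4,interpolation=cv2.INTER_CUBIC);cv2.imwrite('pics/a.png',a)
b=cv2.resize(im[165:265,350:480],None,fx=6,fy=6,interpolation=cv2.INTER_CUBIC);cv2.imwrite('pics/b.png',b)
```

```text
white [216.4 151.8] [105   6 473] [0.6967 0.1876 0.015 ]
white [287.  164.7] [ 17  17 228] [0.6686 0.0379 0.015 ]
white [283.6 202.9] [ 16  15 196] [0.5869 0.0454 0.015 ]
white [336.4 205.6] [ 15  14 166] [ 0.5806 -0.0663  0.015 ]
white [192.8 219.5] [ 9  8 28] [0.5532 0.2355 0.015 ]
white [254.2 233.2] [ 19  19 276] [0.5235 0.107  0.015 ]
white [366.4 235.8] [ 12  11 104] [ 0.5163 -0.1288  0.015 ]
black [0.6084 0.1225 0.015 ]
brown [0.6428 0.1817 0.015 ]
pot top [0.6622 0.0346 0.05  ]
vial top [0.5831 0.0426 0.058 ]
dropper [0.5596 0.236  0.03  ]
edge [0.4517 0.0115 0.    ]
c tl [ 0.6156 -0.2057  0.03  ]
c tr [ 0.632  -0.3183  0.03  ]
c br [ 0.51   -0.3353  0.03  ]
c bl [ 0.4921 -0.2258  0.03  ]
505.0141677284258
```

View pics/a.png

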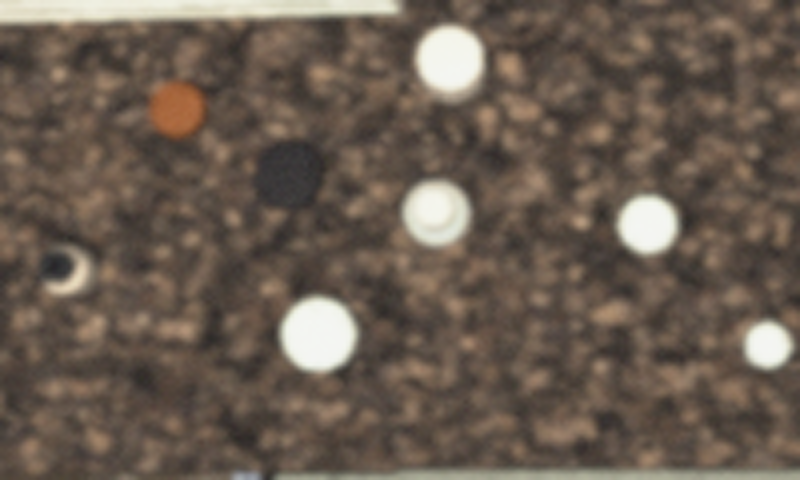

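View pics/b.png

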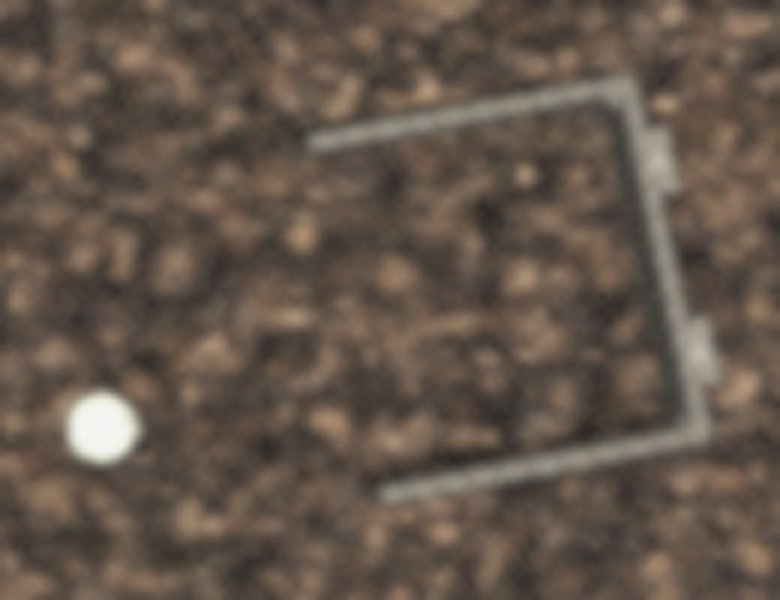

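Run:
```python
from h import *
s=cam('scene');t=cam('top')
print('tcp in scene',proj(s,[.15,.529,.205]),'path',[np.round(proj(s,p)) for p in ([.15,.4,.205],[.3,.15,.2],[.5,-.08,.1])])
print('bottle base',[ray(s,85,210,0).round(3)],'bottle at heights of top', [ (z,ray(s,42,100,z).round(3)) for z in (.15,.2,.25)])
for z in (.15,.25,.35): print('box corner top',z,ray(t,122,340,z).round(3),ray(t,8,383,z).round(3),'scene corner',ray(s,155,95,z).round(3), ray(s,70,15,z).round(3))
print('box base scene',ray(s,155,168,0).round(3))
# plan
C=np.array([.562,-.270]);y=.15;R=np.array([[np.cos(y),-np.sin(y)],[np.sin(y),np.cos(y)]])
for n,p,T,off in [('s',(.5163,-.1288),(-.03,-.036),.0177),('m',(.5806,-.0663),(.022,-.033),.020),('l',(.5235,.107),(0,.012),.0227)]:
    p=np.array(p);w=C+R@T;d=w-p;L=np.hypot(*d);d/=L;psi=np.arctan2(d[0],-d[1])
    print(n,'world target',w.round(4),'psi',psi.round(3),'start tcp',(p-d*(off+.015)).round(4),'travel',(L+.015).round(4))
```

```text
tcp in scene (np.float64(47.082162169993694), np.float64(96.79712717020136)) path [array([ 54., 119.]), array([154., 154.]), array([299., 223.])]
bottle base [array([0.14 , 0.325, 0.   ])] bottle at heights of top [(0.15, array([0.133, 0.652, 0.15 ])), (0.2, array([0.137, 0.528, 0.2  ])), (0.25, array([0.142, 0.405, 0.25 ]))]
box corner top 0.15 [0.331 0.328 0.15 ] [0.259 0.526 0.15 ] scene corner [0.397 0.532 0.15 ] [0.311 1.426 0.15 ]
box corner top 0.25 [0.349 0.293 0.25 ] [0.285 0.469 0.25 ] scene corner [0.356 0.308 0.25 ] [0.287 1.034 0.25 ]
box corner top 0.35 [0.366 0.257 0.35 ] [0.31  0.412 0.35 ] scene corner [0.316 0.083 0.35 ] [0.263 0.643 0.35 ]
box base scene [0.332 0.418 0.   ]
s world target [ 0.5377 -0.3101] psi 0.118 start tcp [ 0.5125 -0.0963] travel 0.1975
m world target [ 0.5887 -0.2993] psi 0.035 start tcp [ 0.5794 -0.0313] travel 0.2482
l world target [ 0.5602 -0.2581] psi 0.1 start tcp [0.5197 0.1445] travel 0.382
```

The TCP start is behind the green bottle (about (.14,.325), ~.29 m high), and the box corner is near (.35,.30), ~.25 m high. So I rise first, then cross above both.

Call:
play_rows(
  steps=[
    [[0,0,-4,0,0,0,0.15],[0,0,-8,0,0,0,0.15],[0,0,-12,0,0,0,0.15],[0,0,-15.5,0,0,0,0.15],[0,0,-15.5,0,0,0,0.15],[-3,3.1,-15.5,0,0,0.1,0.15],[-6,6.2,-15.5,0,0,0.2,0.15],[-9,9.3,-15.5,0,0,0.3,0.15],[-12,12.4,-15.5,0,0,0.4,0.15],[-15,15.5,-15.5,0,0,0.5,0.15],[-18,18.6,-15.5,0,0,0.6,0.15],[-21,21.7,-15.5,0,0,0.7,0.15],[-24,24.8,-15.5,0,0,0.8,0.15],[-27,27.9,-15.5,0,0,0.9,0.15],[-30,31,-15.5,0,0,1.0,0.15],[-33,34.1,-15.5,0,0,1.1,0.15],[-36,37.2,-15.5,0,0,1.176,0.15],[-39,40.3,-15.5,0,0,1.176,0.15],[-42,43.4,-15.5,0,0,1.176,0.15],[-45,46.5,-15.5,0,0,1.176,0.15]],
  ],
)

```text
time_s: 1.92
ee_pos: [0.4641, -0.014, 0.3604]
eef_rot: [3.141, -0.0, 0.118]
force: [1.1, 1.1, 0.6]
grip_width: 0.0139
```

Call:
play_rows(
  steps=[
    [[2,4.4,0,0,0,0,0.15],[3.84,8.74,0,0,0,0,0.15],[3.84,8.74,4,0,0,0,0.15],[3.84,8.74,8,0,0,0,0.15],[3.84,8.74,12,0,0,0,0.15],[3.84,8.74,16,0,0,0,0.15],[3.84,8.74,20,0,0,0,0.15],[3.84,8.74,24,0,0,0,0.15],[3.84,8.74,28,0,0,0,0.15],[3.84,8.74,31,0,0,0,0.15],[3.84,8.74,33,0,0,0,0.15],[3.84,8.74,34.2,0,0,0,0.15],[3.84,8.74,35,0,0,0,0.15],[3.84,8.74,35.5,0,0,0,0.15],[3.84,8.74,35.5,0,0,0,0.15]],
  ],
)

```text
time_s: 3.17
ee_pos: [0.5126, -0.0965, 0.0054]
eef_rot: [3.141, -0.0, 0.118]
force: [0.4, -0.1, 0.1]
grip_width: 0.0142
```

Run:
```python
from h import *
o=ctrl.get_obs();print(o['ee_pos'],o['eef_rot'],o['force'])
t=cam('top');s=cam('scene')
print(proj(t,o['ee_pos']),proj(s,o['ee_pos']))
a=cv2.resize(t['frame'][150:270,240:480],None,fx=3.3,fy=3.3,interpolation=cv2.INTER_CUBIC)
b=cv2.resize(s['frame'][170:350,250:450],None,fx=3,fy=3,interpolation=cv2.INTER_CUBIC)[:,:]
w=max(a.shape[1],b.shape[1]);cv2.imwrite('pics/c.png',cv2.resize(np.vstack([np.pad(x,((0,0),(0,w-x.shape[1]),(0,0))) for x in (a,b)]),None,fx=.62,fy=.62,interpolation=cv2.INTER_AREA))
```

```text
[ 0.51264548 -0.09648415  0.00544631] [ 3.14105641e+00 -2.02666937e-04  1.17667845e-01] [ 0.3957316  -0.05206089  0.08551354]
(np.float64(350.70006708392873), np.float64(237.76073854834732)) (np.float64(309.4817637723076), np.float64(258.96273018674106))
```

View pics/c.png

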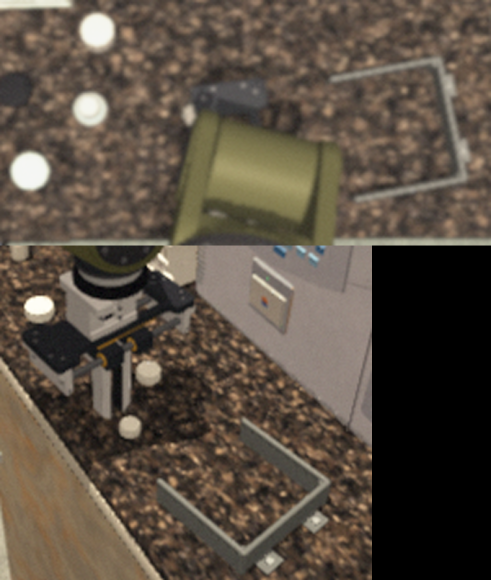

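Scene crop: the two fingers stand directly behind the small cap (crop (130,427)), aligned with the catcher mouth. I sweep now.

Call:
play_rows(
  steps=[
    [[0,0.8,0.1,0,0,0,0.15],[0,1.6,0.1,0,0,0,0.15],[0,2.4,0.1,0,0,0,0.15],[0,3.2,0.1,0,0,0,0.15],[0,4,0.1,0,0,0,0.15],[0,4.8,0.1,0,0,0,0.15],[0,5.6,0.1,0,0,0,0.15],[0,6.4,0.1,0,0,0,0.15],[0,7.2,0.1,0,0,0,0.15],[0,8,0.1,0,0,0,0.15],[0,8.8,0.1,0,0,0,0.15],[0,9.6,0.1,0,0,0,0.15],[0,10.4,0.1,0,0,0,0.15],[0,11.2,0.1,0,0,0,0.15],[0,12,0.1,0,0,0,0.15],[0,12.8,0.1,0,0,0,0.15],[0,13.6,0.1,0,0,0,0.15],[0,14.4,0.1,0,0,0,0.15],[0,14.8,0.1,0,0,0,0.15],[0,15,0.1,0,0,0,0.15]],
  ],
)

```text
time_s: 4.93
ee_pos: [0.5308, -0.2463, 0.0056]
eef_rot: [3.14, -0.002, 0.117]
force: [-0.4, 0.7, -0.8]
grip_width: 0.0139
```

```bash
cat >> h.py <<'E'
def whites():
    s=cam('scene'); im=s['frame']
    hsv=cv2.cvtColor(im,cv2.COLOR_BGR2HSV)
    m=((hsv[...,2]>165)&(hsv[...,1]<60)).astype('uint8'); m[:180]=0; m[:,450:]=0; m[:,:240]=0
    n,l,st,ce=cv2.connectedComponentsWithStats(m)
    C=np.array([.562,-.270]);y=.15;R=np.array([[np.cos(y),-np.sin(y)],[np.sin(y),np.cos(y)]])
    for i in range(1,n):
        if 15<st[i,4]<600:
            p=ray(s,*ce[i],.012); print(ce[i].round(1),st[i,2:],p[:2].round(4),'catcher',(R.T@(p[:2]-C)).round(4))
    return s
E
python3 - <<'E'
from h import *
s=whites()
cv2.imwrite('pics/d.png',cv2.resize(s['frame'][170:350,250:450],None,fx=2.5,fy=2.5,interpolation=cv2.INTER_CUBIC))
E
```

```text
[398.9 185.9] [17 13 56] [0.8348 0.0015] catcher [0.3103 0.2277]
[399.5 196.2] [ 9  8 23] [ 0.8086 -0.0324] catcher [0.2794 0.198 ]
[270.5 203.3] [ 16  14 170] [0.5236 0.1065] catcher [0.0183 0.378 ]
[304.5 205.2] [ 14  14 106] [0.5899 0.0579] catcher [0.0766 0.32  ]
[350.6 240.7] [ 34  27 120] [ 0.6142 -0.101 ] catcher [0.0769 0.1593]
[329.1 237.1] [ 13  12 124] [ 0.5803 -0.0668] catcher [0.0485 0.1981]
[361.8 259.4] [15 11 30] [ 0.6021 -0.1598] catcher [0.0562 0.103 ]
[242.3 265.7] [ 4 14 27] [ 0.3823 -0.0472] catcher [-0.1444  0.2471]
[364.2 307.7] [12 13 99] [ 0.5328 -0.2637] catcher [-0.0279  0.0106]
[419.6 316.9] [ 5  6 19] [ 0.6074 -0.3338] catcher [ 0.0353 -0.0699]
[394.9 338.8] [ 5  5 18] [ 0.539  -0.3465] catcher [-0.0341 -0.0722]
[259.  391.7] [ 39  22 486] [ 0.2943 -0.3102] catcher [-0.2707  0.0003]
```

View pics/d.png

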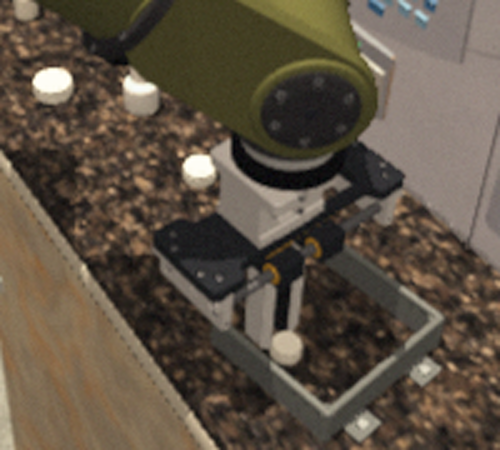

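Call:
play_rows(
  steps=[
    [[0,0.8,0,0,0,0,0.15],[0,1.6,0,0,0,0,0.15],[0,2.4,0,0,0,0,0.15],[0,3.2,0,0,0,0,0.15],[0,3.9,0,0,0,0,0.15],[0,4.3,0,0,0,0,0.15],[0,4.6,0,0,0,0,0.15],[0,4.7,0,0,0,0,0.15],[0,4.7,0,0,0,0,0.15],[0,4.2,0,0,0,0,0.15],[0,3.2,0,0,0,0,0.15],[0,2.2,-0.5,0,0,0,0.15],[0,2.2,-3,0,0,0,0.17],[0,2.2,-6,0,0,0,0.19],[0,2.2,-9,0,0,0,0.19],[0,2.2,-11,0,0,0,0.19],[0,2.2,-11,0,0,0,0.19]],
  ],
)

```text
time_s: 6.4
ee_pos: [0.5347, -0.2676, 0.1208]
eef_rot: [3.136, -0.007, 0.118]
force: [0.5, -0.4, 0.6]
grip_width: 0.018
```

Run:
```python
from h import *
whites()
o=ctrl.get_obs();e=o['ee_pos'];a=o['eef_rot'][2]
C=np.array([.562,-.270]);y=.15;R=np.array([[np.cos(y),-np.sin(y)],[np.sin(y),np.cos(y)]])
p=np.array([.5805,-.0665]);w=C+R@np.array([.006,-.033]);d=w-p;L=np.hypot(*d);d/=L;psi=np.arctan2(d[0],-d[1]);st=p-d*.035
v=st-e[:2];print(e,a,'psi',psi,'start',st,'move xy tool cm',100*(v@[np.cos(a),np.sin(a)]),100*(v@[np.sin(a),-np.cos(a)]),'az',a-psi,'travel',L+.015)
```

```text
[336.3 190.7] [ 22  27 310] [0.6869 0.067 ] catcher [0.1739 0.3145]
[353.  182.5] [13  9 33] [0.7428 0.0738] catcher [0.2301 0.3129]
[372.9 194.9] [25 13 99] [0.7553 0.0057] catcher [0.2323 0.2437]
[305.6 201.4] [ 15  22 198] [0.5996 0.0693] catcher [0.0879 0.3298]
[270.6 203.3] [ 16  14 172] [0.5237 0.1063] catcher [0.0184 0.3778]
[377.6 211.4] [17 11 41] [ 0.7263 -0.0514] catcher [0.1952 0.1916]
[325.8 239.9] [ 7  8 32] [ 0.5693 -0.0708] catcher [0.037  0.1959]
[241.7 262.6] [ 4  8 17] [ 0.3847 -0.0386] catcher [-0.1407  0.2553]
[382.3 324.2] [ 12  12 104] [ 0.5389 -0.3108] catcher [-0.0289 -0.0369]
[395.1 338.8] [ 5  5 19] [ 0.5391 -0.3467] catcher [-0.0341 -0.0724]
[259.1 391.8] [ 39  22 493] [ 0.2944 -0.3103] catcher [-2.706e-01  1.000e-04]
[ 0.53397383 -0.26727512  0.11813904] 0.11810532030853049 psi -0.03244970201783178 start [ 0.58163554 -0.03151843] move xy tool cm 7.510911642028703 -22.849831330395304 az 0.15055502232636228 travel 0.25035671923530545
```

Call:
play_rows(
  steps=[
    [[1,-3,0,0,0,0.05,0.19],[2.1,-6.5,0,0,0,0.1,0.19],[3.2,-10,0,0,0,0.15,0.19],[4.4,-13.5,0,0,0,0.15,0.19],[5.6,-17,0,0,0,0.15,0.19],[6.7,-20.5,0,0,0,0.15,0.19],[7.5,-22.8,0,0,0,0.15,0.19],[7.5,-22.8,0,0,0,0.15,0.19],[7.5,-22.8,3,0,0,0.15,0.19],[7.5,-22.8,6,0,0,0.15,0.19],[7.5,-22.8,9,0,0,0.15,0.19],[7.5,-22.8,10.5,0,0,0.15,0.19],[7.5,-22.8,11.2,0,0,0.15,0.19],[7.5,-22.8,11.2,0,0,0.15,0.19],[7.5,-22.8,11.2,0,0,0.15,0.19]],
  ],
)

```text
time_s: 7.7
ee_pos: [0.5822, -0.0325, 0.0061]
eef_rot: [3.139, -0.006, -0.032]
force: [-0.2, 0.4, 2.2]
grip_width: 0.0178
```

Run:
```python
from h import *
s=whites(); o=ctrl.get_obs();print(o['ee_pos'],o['eef_rot'],o['force'])
cv2.imwrite('pics/e.png',cv2.resize(s['frame'][150:350,240:450],None,fx=2.5,fy=2.5,interpolation=cv2.INTER_CUBIC))
```

```text
[318.5 183.3] [13  6 24] [0.665  0.1166] catcher [0.1597 0.3669]
[398.4 185.6] [19 13 55] [0.8347 0.0034] catcher [0.3104 0.2296]
[343.7 186.3] [10  6 21] [0.7131 0.0725] catcher [0.2006 0.3161]
[394.1 192.2] [19 15 58] [ 0.8073 -0.0128] catcher [0.281  0.2177]
[270.7 203.3] [ 16  14 173] [0.5238 0.1062] catcher [0.0185 0.3777]
[303.  201.1] [ 8  7 24] [0.5946 0.0734] catcher [0.0835 0.3347]
[336.3 201.6] [ 9  6 26] [0.663  0.0302] catcher [0.1447 0.2818]
[305.7 208. ] [12  7 39] [0.587  0.0473] catcher [0.0721 0.31  ]
[329.7 237.2] [ 12  12 103] [ 0.5813 -0.068 ] catcher [0.0492 0.1969]
[242.3 265.8] [ 5 14 28] [ 0.3821 -0.0474] catcher [-0.1446  0.247 ]
[419.6 317.1] [ 5  5 18] [ 0.607 -0.334] catcher [ 0.0349 -0.0701]
[381.8 324.2] [ 13  14 130] [ 0.5381 -0.3102] catcher [-0.0296 -0.0362]
[394.9 339. ] [ 5  5 19] [ 0.5387 -0.3468] catcher [-0.0345 -0.0725]
[258.9 391.7] [ 39  22 486] [ 0.2942 -0.3101] catcher [-0.2708  0.0004]
[ 0.58264139 -0.03252321  0.00673575] [ 3.13870679 -0.00675383 -0.03203552] [ 0.33174092 -0.62472027  0.01347446]
```

View pics/e.png

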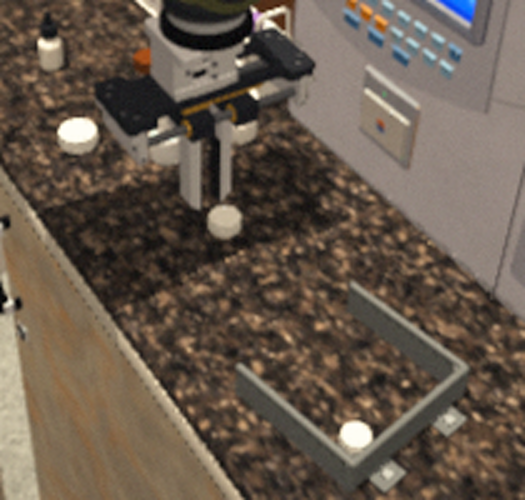

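Small cap is inside the catcher; fingers are behind the medium cap (crop (225,221)), clear of analyser and vial.

Call:
play_rows(
  steps=[
    [[0,0.8,0.1,0,0,0,0.19],[0,1.6,0.1,0,0,0,0.19],[0,2.4,0.1,0,0,0,0.19],[0,3.2,0.1,0,0,0,0.19],[0,4,0.1,0,0,0,0.19],[0,4.8,0.1,0,0,0,0.19],[0,5.6,0.1,0,0,0,0.19],[0,6.4,0.1,0,0,0,0.19],[0,7.2,0.1,0,0,0,0.19],[0,8,0.1,0,0,0,0.19],[0,8.8,0.1,0,0,0,0.19],[0,9.6,0.1,0,0,0,0.19],[0,10.4,0.1,0,0,0,0.19],[0,11.2,0.1,0,0,0,0.19],[0,12,0.1,0,0,0,0.19],[0,12.8,0.1,0,0,0,0.19],[0,13.6,0.1,0,0,0,0.19],[0,14.4,0.1,0,0,0,0.19],[0,14.8,0.1,0,0,0,0.19],[0,15,0.1,0,0,0,0.19]],
  ],
)

```text
time_s: 9.42
ee_pos: [0.5778, -0.1832, 0.0061]
eef_rot: [3.139, -0.007, -0.033]
force: [0.1, -0.0, 0.1]
grip_width: 0.0178
```

Run:
```python
from h import *
s=whites(); o=ctrl.get_obs();print(o['ee_pos'],o['eef_rot'],o['force'])
```

```text
[335.6 193.6] [ 17  24 227] [0.679  0.0578] catcher [0.1646 0.3066]
[402.7 188.8] [10  8 29] [ 0.8352 -0.0127] catcher [0.3086 0.2135]
[305.6 201.6] [ 15  21 200] [0.5992 0.0686] catcher [0.0874 0.3292]
[398.  195.3] [11  9 32] [ 0.8076 -0.0276] catcher [0.2791 0.2029]
[270.6 203.2] [ 16  14 172] [0.5237 0.1065] catcher [0.0184 0.378 ]
[356.2 214.6] [18 10 53] [ 0.676  -0.0348] catcher [0.1479 0.2155]
[359.7 227. ] [15  8 31] [ 0.6578 -0.0746] catcher [0.1239 0.1789]
[242.2 265.6] [ 5 14 27] [ 0.3822 -0.0467] catcher [-0.1444  0.2476]
[364.6 277.1] [ 14  12 128] [ 0.5782 -0.2026] catcher [0.0261 0.0642]
[419.6 316.9] [ 5  6 19] [ 0.6074 -0.3338] catcher [ 0.0353 -0.0699]
[381.8 324.2] [ 13  14 134] [ 0.5382 -0.3101] catcher [-0.0296 -0.0361]
[395.1 338.8] [ 5  5 19] [ 0.5391 -0.3467] catcher [-0.0341 -0.0724]
[259.  391.8] [ 39  22 480] [ 0.2942 -0.3102] catcher [-2.708e-01  2.000e-04]
[ 0.57777993 -0.18313165  0.00614895] [ 3.13868781 -0.00675942 -0.0325881 ] [-0.65305905 -0.81572462 -0.01217236]
```

Call:
play_rows(
  steps=[
    [[0,0.8,0,0,0,0,0.19],[0,1.6,0,0,0,0,0.19],[0,2.4,0,0,0,0,0.19],[0,3.2,0,0,0,0,0.19],[0,4,0,0,0,0,0.19],[0,4.8,0,0,0,0,0.19],[0,5.6,0,0,0,0,0.19],[0,6.4,0,0,0,0,0.19],[0,7.2,0,0,0,0,0.19],[0,8,0,0,0,0,0.19],[0,8.8,0,0,0,0,0.19],[0,9.3,0,0,0,0,0.19],[0,9.6,0,0,0,0,0.19],[0,9.7,0,0,0,0,0.19],[0,9.3,0,0,0,0,0.19],[0,8.3,0,0,0,0,0.19],[0,7.3,-0.3,0,0,0,0.19],[0,7.2,-3.5,0,0,0,0.19],[0,7.2,-7,0,0,0,0.22],[0,7.2,-11,0,0,0,0.255]],
  ],
)

```text
time_s: 11.13
ee_pos: [0.5742, -0.2527, 0.1168]
eef_rot: [3.14, -0.004, -0.031]
force: [0.4, 0.4, 0.5]
grip_width: 0.0231
```

Run:
```python
from h import *
whites()
o=ctrl.get_obs();e=o['ee_pos'];a=o['eef_rot'][2]
C=np.array([.562,-.270]);y=.15;R=np.array([[np.cos(y),-np.sin(y)],[np.sin(y),np.cos(y)]])
p=np.array([.5237,.1068]);w=C+R@np.array([.003,.014]);d=w-p;L=np.hypot(*d);d/=L;psi=np.arctan2(d[0],-d[1]);st=p-d*.038
v=st-e[:2];print(e,o['eef_rot'],'psi',psi,'start',st,'move xy tool cm',100*(v@[np.cos(a),np.sin(a)]),100*(v@[np.sin(a),-np.cos(a)]),'az',a-psi,'travel',L+.015)
```

```text
[338.1 188.5] [ 27  25 319] [0.6958 0.0722] catcher [0.1834 0.3184]
[382.5 184.8] [13 11 65] [0.8016 0.0269] catcher [0.2813 0.2578]
[305.7 201.5] [ 15  22 201] [0.5995 0.0687] catcher [0.0877 0.3293]
[270.6 203.2] [ 16  14 172] [0.5238 0.1064] catcher [0.0185 0.3779]
[242.2 265.6] [ 5 14 27] [ 0.3822 -0.0467] catcher [-0.1444  0.2476]
[393.9 312.4] [ 16  15 183] [ 0.5735 -0.3011] catcher [ 0.0067 -0.0324]
[419.4 317.1] [ 6  5 19] [ 0.6069 -0.3338] catcher [ 0.0348 -0.0698]
[381.8 324.2] [ 13  14 134] [ 0.5382 -0.3101] catcher [-0.0296 -0.0361]
[395.1 338.8] [ 5  5 19] [ 0.5391 -0.3467] catcher [-0.0341 -0.0724]
[259.  391.8] [ 39  22 487] [ 0.2943 -0.3103] catcher [-2.707e-01  2.000e-04]
[ 0.57722276 -0.25430329  0.12651407] [ 3.13462243 -0.01562931 -0.0311536 ] psi 0.10764632288350597 start [0.51961734 0.14458005] move xy tool cm -7.000211561202926 -39.68954534422406 az -0.1387999200700306 travel 0.3796194070944281
```

Call:
play_rows(
  steps=[
    [[-0.6,-3.3,0,0,0,-0.03,0.255],[-1.2,-6.6,0,0,0,-0.06,0.255],[-1.8,-9.9,0,0,0,-0.09,0.255],[-2.4,-13.2,0,0,0,-0.12,0.255],[-3,-16.5,0,0,0,-0.139,0.255],[-3.6,-19.8,0,0,0,-0.139,0.255],[-4.2,-23.1,0,0,0,-0.139,0.255],[-4.8,-26.4,0,0,0,-0.139,0.255],[-5.4,-29.7,0,0,0,-0.139,0.255],[-6,-33,0,0,0,-0.139,0.255],[-6.6,-36.3,0,0,0,-0.139,0.255],[-7,-39.3,0,0,0,-0.139,0.255],[-7,-39.7,0,0,0,-0.139,0.255],[-7,-39.7,0,0,0,-0.139,0.255],[-7,-39.7,0,0,0,-0.139,0.255]],
  ],
)

```text
time_s: 12.43
ee_pos: [0.5193, 0.1449, 0.1227]
eef_rot: [3.132, -0.015, 0.109]
force: [-0.2, -0.4, 0.2]
grip_width: 0.0237
```

Run:
```python
from h import *
from scipy.spatial.transform import Rotation as Ro
o=ctrl.get_obs();e=o['ee_pos'];A=Ro.from_euler('xyz',o['eef_rot'])
B=Ro.from_euler('xyz',[np.pi,0,.1076])
print(e,o['eef_rot'],o['joint_vel'].round(3),'rot',(A.inv()*B).as_rotvec(),'shift to z=5mm',100*A.inv().apply(np.array([.5196,.1446,.005])-e), 'at z=.06',100*A.inv().apply(np.array([.5196,.1446,.06])-e))
```

```text
[0.51931074 0.1448795  0.12267326] [ 3.13241919 -0.01453184  0.10902548] [-0.031  0.001 -0.    -0.     0.002 -0.004] rot [ 0.00916295 -0.01453827  0.00135879] shift to z=5mm [-0.14528416 -0.07700717 11.76624539] at z=.06 [-0.06536187 -0.02655913  6.2670575 ]
```

Call:
play_rows(
  steps=[
    [[0,0,2,0.009,-0.0145,0,0.255],[-0.05,0,4,0.009,-0.0145,0,0.255],[-0.07,-0.03,6.3,0.009,-0.0145,0,0.255],[-0.1,-0.05,9,0.009,-0.0145,0,0.255],[-0.13,-0.07,10.7,0.009,-0.0145,0,0.255],[-0.15,-0.08,11.5,0.009,-0.0145,0,0.255],[-0.15,-0.08,11.8,0.009,-0.0145,0,0.255],[-0.15,-0.08,11.8,0.009,-0.0145,0,0.255],[-0.15,-0.08,11.8,0.009,-0.0145,0,0.255]],
  ],
)

```text
time_s: 13.18
ee_pos: [0.5202, 0.1444, 0.0057]
eef_rot: [3.142, -0.002, 0.108]
force: [0.1, 0.2, 0.1]
grip_width: 0.024
```

Run:
```python
from h import *
s=whites(); o=ctrl.get_obs();print(o['ee_pos'],o['eef_rot'],o['force'])
cv2.imwrite('pics/f.png',cv2.resize(s['frame'][130:350,230:450],None,fx=2.5,fy=2.5,interpolation=cv2.INTER_CUBIC))
```

```text
[338.1 189.7] [ 27  25 354] [0.6932 0.068 ] catcher [0.1803 0.3146]
[398.4 185.6] [19 13 55] [0.8347 0.0034] catcher [0.3104 0.2296]
[394.2 192.3] [18 15 56] [ 0.8074 -0.0133] catcher [0.281  0.2171]
[305.7 201.4] [ 15  21 196] [0.5998 0.0692] catcher [0.0881 0.3297]
[270.8 202.9] [ 14  13 125] [0.5247 0.1074] catcher [0.0195 0.3787]
[242.2 265.3] [ 5 14 29] [ 0.3826 -0.046 ] catcher [-0.1439  0.2483]
[393.6 311.9] [ 17  16 196] [ 0.5737 -0.3   ] catcher [ 0.0071 -0.0314]
[419.7 317.1] [ 5  6 18] [ 0.6073 -0.3341] catcher [ 0.0352 -0.0701]
[381.7 324.2] [ 13  14 133] [ 0.5381 -0.3101] catcher [-0.0297 -0.0361]
[395.  338.9] [ 5  5 20] [ 0.5389 -0.3467] catcher [-0.0343 -0.0724]
[259.  391.7] [ 39  22 485] [ 0.2943 -0.3102] catcher [-2.707e-01  2.000e-04]
[0.52030848 0.14452981 0.00589486] [ 3.14154233e+00 -1.94912906e-03  1.08672130e-01] [0.31683902 0.00618049 0.72223221]
```

View pics/f.png

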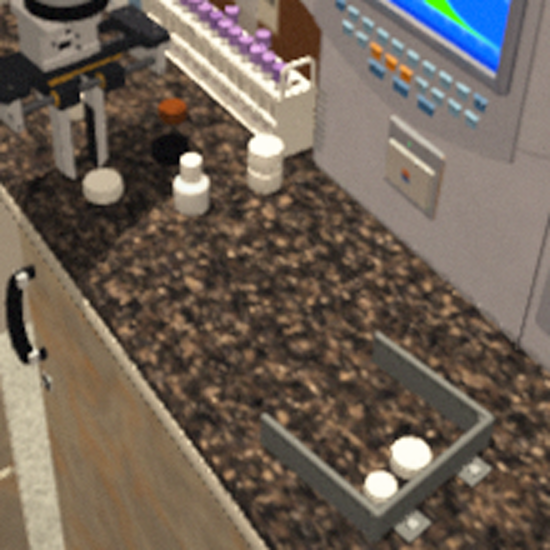

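Call:
play_rows(
  steps=[
    [[0,0.8,0.05,0,0,0,0.255],[0,1.6,0.05,0,0,0,0.255],[0,2.5,0.05,0,0,0,0.255],[0,3.4,0.05,0,0,0,0.255],[0,4.3,0.05,0,0,0,0.255],[0,5.2,0.05,0,0,0,0.255],[0,6.1,0.05,0,0,0,0.255],[0,7,0.05,0,0,0,0.255],[0,7.9,0.05,0,0,0,0.255],[0,8.8,0.05,0,0,0,0.255],[0,9.7,0.05,0,0,0,0.255],[0,10.6,0.05,0,0,0,0.255],[0,11.5,0.05,0,0,0,0.255],[0,12.4,0.05,0,0,0,0.255],[0,13.3,0.05,0,0,0,0.255],[0,14.2,0.05,0,0,0,0.255],[0,15.1,0.05,0,0,0,0.255],[0,16,0.05,0,0,0,0.255],[0,16.7,0.05,0,0,0,0.255],[0,17,0.05,0,0,0,0.255]],
  ],
)

```text
time_s: 14.9
ee_pos: [0.5389, -0.0256, 0.0054]
eef_rot: [3.141, -0.002, 0.108]
force: [0.6, 0.6, 0.5]
grip_width: 0.0242
```

Run:
```python
from h import *
s=whites(); o=ctrl.get_obs();print(o['ee_pos'],o['eef_rot'],o['force'])
```

```text
[348.2 185.4] [13 12 60] [0.725 0.07 ] catcher [0.212  0.3118]
[398.5 185.6] [19 13 56] [0.8347 0.0034] catcher [0.3105 0.2296]
[394.2 192.3] [18 15 57] [ 0.8073 -0.0133] catcher [0.2809 0.2171]
[334.7 198.3] [ 13  13 102] [0.6667 0.0432] catcher [0.1503 0.294 ]
[309.5 238.1] [ 17  15 173] [ 0.5417 -0.0474] catcher [0.0132 0.2231]
[242.1 265.2] [ 5 14 29] [ 0.3825 -0.0457] catcher [-0.1439  0.2486]
[393.8 311.9] [ 17  16 199] [ 0.5739 -0.3002] catcher [ 0.0072 -0.0316]
[419.6 317.1] [ 5  5 18] [ 0.607 -0.334] catcher [ 0.0349 -0.0701]
[381.7 324.1] [ 13  13 132] [ 0.5381 -0.31  ] catcher [-0.0296 -0.036 ]
[395.  338.9] [ 5  5 20] [ 0.5389 -0.3467] catcher [-0.0343 -0.0724]
[259.  391.8] [ 39  22 487] [ 0.2943 -0.3103] catcher [-2.707e-01  1.000e-04]
[ 0.53884871 -0.02550712  0.00537715] [ 3.14148860e+00 -1.97124841e-03  1.07853469e-01] [ 0.48933932 -0.00451144 -0.47228859]
```

Call:
play_rows(
  steps=[
    [[0,0.8,0,0,0,0,0.255],[0,1.6,0,0,0,0,0.255],[0,2.5,0,0,0,0,0.255],[0,3.4,0,0,0,0,0.255],[0,4.3,0,0,0,0,0.255],[0,5.2,0,0,0,0,0.255],[0,6.1,0,0,0,0,0.255],[0,7,0,0,0,0,0.255],[0,7.9,0,0,0,0,0.255],[0,8.8,0,0,0,0,0.255],[0,9.7,0,0,0,0,0.255],[0,10.6,0,0,0,0,0.255],[0,11.5,0,0,0,0,0.255],[0,12.4,0,0,0,0,0.255],[0,13.3,0,0,0,0,0.255],[0,14.2,0,0,0,0,0.255],[0,15.1,0,0,0,0,0.255],[0,16,0,0,0,0,0.255],[0,16.7,0,0,0,0,0.255],[0,17,0,0,0,0,0.255]],
  ],
)

```text
time_s: 16.62
ee_pos: [0.5572, -0.1956, 0.0054]
eef_rot: [3.141, -0.002, 0.107]
force: [-1.0, -0.9, -0.1]
grip_width: 0.0243
```

Run:
```python
from h import *
s=whites(); o=ctrl.get_obs();print(o['ee_pos'],o['eef_rot'],o['force'])
```

```text
[401.3 187.7] [12 10 37] [ 0.835  -0.0074] catcher [0.3091 0.2188]
[305.6 201.5] [ 15  22 194] [0.5995 0.069 ] catcher [0.0877 0.3296]
[334.5 203.4] [ 15  26 112] [0.6554 0.0265] catcher [0.1366 0.2792]
[398.4 195.6] [10  8 29] [ 0.8078 -0.0293] catcher [0.279  0.2012]
[354.2 223.8] [18  9 54] [ 0.6533 -0.0593] catcher [0.1218 0.1947]
[357.5 235.2] [14  9 30] [ 0.6375 -0.0943] catcher [0.1009 0.1625]
[242.2 265.6] [ 5 14 26] [ 0.3821 -0.0468] catcher [-0.1445  0.2476]
[361.7 285.1] [ 18  16 218] [ 0.561  -0.2165] catcher [0.0071 0.053 ]
[393.7 311.9] [ 17  16 198] [ 0.5738 -0.3002] catcher [ 0.0072 -0.0316]
[419.7 317.1] [ 5  5 16] [ 0.6072 -0.3342] catcher [ 0.0351 -0.0702]
[381.8 324.2] [ 13  14 134] [ 0.5382 -0.3101] catcher [-0.0296 -0.0361]
[395.  338.9] [ 5  5 18] [ 0.5389 -0.3468] catcher [-0.0343 -0.0725]
[259.1 391.8] [ 39  22 490] [ 0.2944 -0.3103] catcher [-2.706e-01  2.000e-04]
[ 0.55718331 -0.19560751  0.00536588] [ 3.14139093e+00 -2.06410063e-03  1.07034374e-01] [-0.6317439   0.38543862  0.49158434]
```

Call:
play_rows(
  steps=[
    [[0,0.7,0,0,0,0,0.255],[0,1.4,0,0,0,0,0.255],[0,2.1,0,0,0,0,0.255],[0,2.8,0,0,0,0,0.255],[0,3.4,0,0,0,0,0.255],[0,3.8,0,0,0,0,0.255],[0,3.9,0,0,0,0,0.255],[0,3.6,0,0,0,0,0.255],[0,2.6,0,0,0,0,0.255],[0,1.6,-0.3,0,0,0,0.255],[0,1.6,-3,0,0,0,0.255],[0,1,-6.5,0,0,0,0.255],[0,-2,-10,0,0,0,0.255],[0,-5,-12,0,0,0,0.255],[0,-8,-14,0,0,0,0.255],[0,-10,-16,0,0,0,0.255],[0,-10,-16,0,0,0,0.255],[0,-10,-16,0,0,0,0.255]],
  ],
)

```text
time_s: 18.17
ee_pos: [0.5463, -0.0947, 0.1664]
eef_rot: [3.141, -0.004, 0.11]
force: [0.6, -0.7, -0.1]
grip_width: 0.0242
```

Run:
```python
from h import *
s=whites(); t=cam('top');o=ctrl.get_obs();print(o['ee_pos'],o['force'],o['time_s'])
a=cv2.resize(s['frame'][150:350,230:450],None,fx=2,fy=2,interpolation=cv2.INTER_CUBIC)
b=cv2.resize(t['frame'][150:260,170:480],None,fx=1.42,fy=1.42)
cv2.imwrite('pics/g.png',np.vstack([a,b[:,:440]]))
```

```text
[338.7 191.5] [ 26  25 269] [0.6903 0.0609] catcher [0.1763 0.308 ]
[398.4 185.5] [19 13 54] [0.8347 0.0035] catcher [0.3106 0.2297]
[394.2 192.3] [18 15 56] [ 0.8074 -0.0133] catcher [0.281  0.2171]
[305.6 201.4] [ 15  21 194] [0.5997 0.0694] catcher [0.0879 0.3299]
[242.3 265.5] [ 5 14 30] [ 0.3824 -0.0467] catcher [-0.1442  0.2477]
[375.3 298.4] [ 20  19 297] [ 0.5637 -0.2569] catcher [0.0037 0.0126]
[393.7 311.9] [ 17  16 198] [ 0.5739 -0.3001] catcher [ 0.0073 -0.0316]
[419.5 316.9] [ 6  6 20] [ 0.6072 -0.3336] catcher [ 0.0352 -0.0697]
[381.8 324.2] [ 13  14 134] [ 0.5382 -0.3101] catcher [-0.0296 -0.0361]
[394.9 338.8] [ 5  5 18] [ 0.539  -0.3465] catcher [-0.0341 -0.0722]
[259.  391.8] [ 39  22 488] [ 0.2943 -0.3103] catcher [-2.707e-01  1.000e-04]
[ 0.54571686 -0.09614723  0.16443757] [-0.67346881 -0.38301828  0.01215587] 18.2667
```

View pics/g.png

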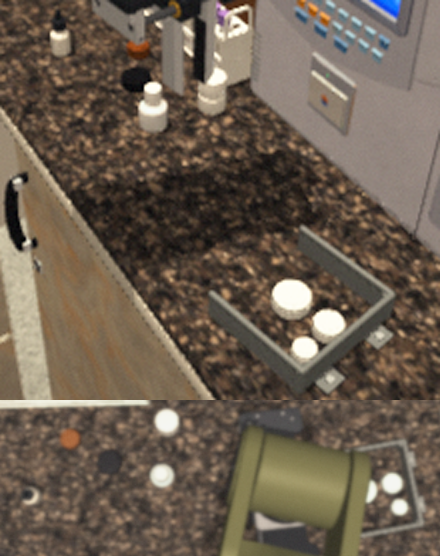

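All three caps lie inside the catcher. The vial, pot, dropper, and black and brown look-alikes are undisturbed. The arm is clear.

```bash
python3 -c "
from station import ctrl
print(ctrl.hand_in())"
```

```text
the job is handed in; nothing more can be done
None
```

I swept the small, medium and large caps one at a time into the catcher, using two part-open fingertips as a cradle. I then raised the arm clear and handed the job in. Robot time was about 18 s of the 72 s allowed.

The last camera check put the cap centres here, in catcher coordinates:

| Cap | x (mm) | y (mm) |
|---|---|---|
| Small | -30 | -36 |
| Medium | +7 | -32 |
| Large | +4 | +13 |

- **Inside the walls:** All three are wholly inside. The large cap is nearest the opening, with about 25 mm to spare.
- **Other objects:** The last picture showed the vial, pot, dropper bottle and both look-alikes standing where they were.
- **Forces:** Readings at the end of each move were only a few newtons at most.

No check failed or disagreed. In the last picture the arm hid part of the top view, so the final positions come from the scene camera.

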